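Open the push-and-turn safety cap of a solvent bottle

ROBOT

A 6-joint arm with a two-finger parallel gripper is mounted at the origin on a cart in front of the work surface, level with it; the furniture and walls round the work are solid. World frame = base frame: x ahead of the robot, y to its left, z up, the work surface at z = 0. Lengths are in m, angles in degrees, forces in N, time in s.
With the tool pointing down it reaches from about 0.425 to 1.125 m from the base axis. Payload 14.9 kg.
Tool frame: the origin (TCP) lies on the mounting face of the last link; the fingertips stand 191 mm ahead of it and the grasp point (between the pads) lies 172 mm ahead of it; z points along the fingers, y is the line along which they close (so a half turn about z gives the same grasp; the last joint's range is limited). The gripper opens to 91 mm and grips with 3 to 60 N. Pads are 32 mm wide; open, the fingers measure 118 mm over their backs; the gripper's body (76 mm by 178 mm) begins 60 mm behind the grasp point.
Start: joints at [-76.908, 21.709, 99.362, -0, 58.929, -1.908], TCP at [0.181, -0.676, 0.405] pointing down, gripper open.
Joint ranges: [-158.91, 158.91], [-42.39, 125.64], [0.06, 152.35], [-60.88, 240.88], [17.5, 164.5], [-176.32, 176.32]. Speed limits (degrees/s): [108.29, 108.29, 136.94, 180, 180, 180].

INTERFACE

Orientations are given as a 3x3 rotation matrix whose columns are the frame's x, y, z axes.
In Python, from bench import telemetry, cams, job_done gives the robot as it stands. The module is installed in compiled form; this text tells all that it offers.
- The arm moves only by the tool drive_tool, never from a script. Its argument "series" is a list of rows, each an object with "xyz": the shift along the tool's x, y, z in m, a list of three; "roll": the turn about the tool's z in degrees; "claw": the opening, from 0 (shut) to 1 (fully open). In form: [{"xyz": [tx, ty, tz], "roll": roll, "claw": claw}, ...]. A call has 1 to 5 rows; each row is the pose to reach, as a shift and turn from the pose commanded when the call began, along the tool's axes at that moment; what a row does not reach only later rows make up. A row lasts 1/10 s, in which the tool goes at most 50 mm and 8.59 degrees, less where a joint would pass 70% of its speed; a pose out of reach is approached as far as the arm can. A call with a gripper value outside its range is refused whole. The fingers move at their own pace and stop on an object; "force" is the grip in N (left out, the last holds). Time passes only in rows, so rows that repeat a pose let the fingers close. It gives the time, the measured TCP pose, the force, the opening and the grip force at its end, in the units of the state.
- telemetry.get_obs(): the state, without advancing time (a new reading comes with each control period).
- cams.read_camera(name): name is "scene" or "top" or "wrist"; returns the picture (400x640x3 uint8, blue, green, red); there is no depth.
- cams.camera_params(name): a dict with "fx", "fy", "cx", "cy" (pixels), "origin" and "rotation" of the camera in the world; the wrist camera has in their place "T_tool_cam" (4x4, takes a point from camera to tool coordinates, whose origin is the TCP and whose axes are the flange's). Camera axes: x right, y up, looking along -z (the intrinsics and any distortion apply to the point x, -y, -z); pixel columns grow to the right and rows downward; lengths in m; the calibration is good to about 2 mm. A picture is of the moment at which its call begins: read the wrist's pose just before it. camera_params takes no time and is no camera call.
- job_done(): hands the job in; it is judged then, once.
Trained networks look in the newest picture that a camera, given by its name, has taken for a name from the list of things; names that differ only in an ending like _2 or _b are one class to them, and where a whole thing is asked for, a point or a joint stands for the part that bears it (a point fixed in the world has none). Each returns a list of dicts, best first, with "conf" (0 to 1); they miss things now and then, are a little off and sometimes report something else, mostly with a low value. They report only what shows in the picture. A call takes as long as a camera call. They do not tell look-alikes from the thing itself.
- cams.search_frame(camera, target): "xyz" ([x, y, z] in m, in world coordinates, good to about 4 mm: the middle of the surface that is visible of it).
- cams.silhouettes(camera, target): "pixels" (400x640 bool, what is visible of it).
The state is a dict: "clock": time; "joint_positions": joint angles; "qd": joint speeds; "tau": joint torques, N m; "tcp_pos": TCP position; "tcp_rot": TCP orientation; "wrist_force": force on the tool from outside, world axes, zero at the start; "torque": the same for the moment, N m; "opening": finger opening in m; "gripper_force": force on a finger pad.
Only numpy, scipy, OpenCV 4.12 (cv2) and the standard library are available. Lean on these libraries where they do the work, as an engineer would, in place of code of your own. Each camera call takes 0.05 s, during which the arm holds its last target. There are 200 camera calls.

TASK

Open the square amber solvent bottle: push its white safety cap down firmly and, while pushing, turn it anticlockwise until its lugs come free, without overloading the neck. Lift the cap straight off and set it down (do not drop it) flat in the steel tray, open side down, leaving the bottle standing in its stand and everything else where it is.

Things in the scene. Friction and masses are not known exactly. Their poses are not given: they have to be found in the camera images.
- cap_center (a point): Centre (half-way up, on the axis) of the safety cap: white, round, ribbed, 58 mm across, 44 mm tall, 70 g, on the solvent bottle. z: its axis, up out of its flat top, 22 mm above this point; the open lower edge is 22 mm below. Locked, its x and the bottle's x agree within 0.07 rad. A grip of 30 to 50 N on the skirt carries push and turn.
- safety_cap: The cap's body (origin: centre of its lower edge, same axes). Bayonet: 3 inner lugs sit in recesses of the neck, held up by a sprung disc under the cap's top. It turns only when it is pushed 3 mm down on the neck, which takes about 13 N; it stops hard at 3.7 mm (about 15 N), where force climbs steeply. Over 30 N in all between cap and bottle, by pushing, twisting against the lock or pulling askew, breaks the lugs.
- bottle_rim (a point): Centre of the bottle's rim, 10 mm above the cap's centre while locked. Pushed down, the cap opens anticlockwise seen from above: it clears the neck's lugs from 0.65 to 1.4 rad of turn from locked (1.05 rad is the middle; hard stop at 1.5); clockwise it is blocked. Once past the lugs it rises about 1 mm and lifts straight off; its lower edge hangs 32 mm below the rim.
- solvent_bottle: Square amber solvent bottle with a white safety cap, 72 x 72 mm body 105 mm tall, round neck 39 mm in diameter with its rim 159 mm above the underside, 0.25 to 0.95 kg, loose in the stand's pocket. Origin: centre of the underside; z up. The label is on its -x face.
- bottle_stand: Aluminium bottle stand fixed to the bench: base plate 100 x 100 x 8 mm with four corner angles 56 mm high over the bench, which form a square pocket 75 mm wide that keeps the bottle from turning. Origin: centre of the underside, on the bench; the bottle stands 12 to 19 mm above it (the fuller, the lower) on a soft pad, which yields under a push until the bottle meets the plate. 1.5 mm of play all round.
- tray: Shallow steel tray fixed to the bench, 120 mm (its x) by 130 mm (its y), floor 2 mm thick, rim 14 mm above the bench. Origin: centre of the underside; z up. A cap standing in it open side down has its centre 24 mm above the bench. Fingertips need room below: hold the cap at or above its middle. An instrument cabinet rises behind stand and tray, from x = 0.60 on wherever y > -0.14, to 0.9 m high: keep hand and wrist in front of it, on the way too.
- vial_1: Bystander: small amber vial, 22 mm across, 48 mm tall; origin at the centre of its underside.
- vial_3: Bystander: small amber vial, 22 mm across, 48 mm tall; origin at the centre of its underside.
- bottle_amber: Bystander: round amber stock bottle, 58 mm across, 115 mm tall; origin at the centre of its underside.
- timer: Bystander: white timer, 58 x 58 x 20 mm; origin at the centre of its underside.
- bottle_small: Bystander: small round bottle, 42 mm across, 78 mm tall; origin at the centre of its underside.
Things that resemble listed ones, but are neither listed nor needed, are in the scene too. Leave any blue look-alike of the safety_cap alone.

How it is judged (in metres and radians):
On the way, in this order (a step that is already met when the one before it is completed fails the run):
1. the cap, still on the neck, is turned out of its lock (angle between the x axis of cap_center and the x axis of solvent_bottle, either way round above 0.6 rad and z of cap_center in the frame of solvent_bottle below 0.154 m and horizontal distance between cap_center and solvent_bottle below 0.008 m), for 0.1 s.
2. the cap is lifted clear of the neck, the bottle still in its stand (z of cap_center in the frame of solvent_bottle above 0.187 m and z of solvent_bottle in the frame of bottle_stand below 0.022 m and horizontal distance between solvent_bottle and bottle_stand below 0.006 m and angle between solvent_bottle's own z axis and vertical below 0.05 rad), for 0.1 s.
At the end, for the whole second after the job is handed in: The cap stands flat (within 0.08 rad) and at rest on the floor of the tray, open side down, wholly inside its rim (centre within 31 mm of the tray's middle along its x and 36 mm along its y); the bottle stands upright in the pocket of its stand, on its pad (x of cap_center in the frame of tray between -0.031 and 0.031 m and y of cap_center in the frame of tray between -0.036 and 0.036 m and z of cap_center in the frame of tray between 0.02 and 0.028 m and angle between cap_center's own z axis and vertical below 0.08 rad and linear speed of safety_cap below 0.02 m/s and z of solvent_bottle in the frame of bottle_stand below 0.022 m and horizontal distance between solvent_bottle and bottle_stand below 0.006 m and angle between solvent_bottle's own z axis and vertical below 0.05 rad); the robot touches nothing.
It fails at once if more than 30 N between the cap and the bottle (contact force between safety_cap and solvent_bottle above 30 N).
It fails at once if the bottle is lifted 10 mm or more off its stand or tipped (z of solvent_bottle in the frame of bottle_stand above 0.03 m or angle between solvent_bottle's own z axis and vertical above 0.15 rad).
It fails at once if the cap falls into the tray or onto the bench (over 0.7 m/s near the bench) (height (world z) of cap_center below 0.08 m and linear speed of safety_cap above 0.7 m/s).
It fails at once if a bystander is moved by more than 20 mm (distance of any of vial_1, vial_3, bottle_amber, timer, bottle_small from where it was at the start of the episode above 0.02 m).
It also fails if it takes over 70 s, if anything falls off the work surface, if the arm or the gripper's body presses on something with over 40 N, if the wrist force passes 120 N, or if a joint passes its speed limit or range.

## Working session

There is one attempt and no reset: what is moved stays moved. The work goes in short steps, Python scripts to look and compute and a tool call to move; the robot and the scene stay as the last step left them, time stands still between calls to the robot, and variables do not carry over. Pictures are saved under pics/ and viewed, at most 10 in all, crops included, and the job is handed in when it is done.

Besides the shell and the picture viewer there is one more tool, called after "Request:" as name(argument=value, ...), one argument or row to a line, values as JSON. drive_tool: Moves the arm, as the interface text tells. Its arguments: {"type":"object","properties":{"series":{"type":"array"},"force":{"type":"number"}},"required":["series"]}

```bash
mkdir -p pics; cat > h.py <<'E'
import numpy as np, cv2
from bench import telemetry, cams, job_done
E
python3 - <<'E'
from h import *
o=telemetry.get_obs(); print(o['clock'],o['tcp_pos'],o['tcp_rot'],o['wrist_force'])
for c in ['scene','top']:
    im=cams.read_camera(c); cv2.imwrite(f'pics/{c}0.png',im)
    p=cams.camera_params(c); print(c,{k:np.round(v,3).tolist() for k,v in p.items()})
    for t in ['safety_cap','solvent_bottle','bottle_stand','tray','vial_1','bottle_amber','timer','bottle_small']:
        print(t,[(np.round(d['xyz'],3).tolist(),round(d['conf'],2)) for d in cams.search_frame(c,t)])
E
```

```text
0.0 [ 0.18112817 -0.67597488  0.40412431] [[ 9.65931426e-01  2.58798042e-01 -2.32636952e-04]
 [ 2.58798144e-01 -9.65930897e-01  1.01138179e-03]
 [ 3.70324071e-05 -1.03713147e-03 -9.99999461e-01]] [-0.14740538 -0.04398911  0.62401039]
scene {'fx': 475.913, 'fy': 475.913, 'cx': 324.82, 'cy': 203.985, 'origin': [-0.169, 0.836, 0.68], 'rotation': [[-0.708, 0.348, -0.614], [-0.706, -0.324, 0.63], [0.021, 0.88, 0.475]]}
safety_cap [([0.444, 0.158, 0.179], 0.74), ([0.674, -0.193, 0.037], 0.59)]
solvent_bottle [([0.438, 0.169, 0.092], 0.71)]
bottle_stand [([0.423, 0.179, 0.016], 0.81)]
tray [([0.467, 0.361, 0.0], 0.87)]
vial_1 [([0.52, 0.272, 0.029], 0.68), ([0.553, 0.27, 0.035], 0.45)]
bottle_amber [([0.584, -0.196, 0.063], 0.91)]
timer []
bottle_small [([0.516, -0.061, 0.054], 0.54), ([0.465, 0.36, -0.0], 0.25)]
top {'fx': 441.023, 'fy': 441.023, 'cx': 325.142, 'cy': 197.041, 'origin': [0.417, 0.105, 1.172], 'rotation': [[0.023, 0.992, -0.124], [-1.0, 0.025, 0.01], [0.013, 0.123, 0.992]]}
safety_cap [([0.455, 0.141, 0.182], 0.86), ([0.682, -0.197, 0.043], 0.69)]
solvent_bottle [([0.442, 0.125, 0.116], 0.68)]
bottle_stand [([0.443, 0.125, 0.012], 0.92), ([0.458, 0.364, -0.001], 0.7)]
tray [([0.459, 0.361, -0.002], 0.89)]
vial_1 []
bottle_amber [([0.587, -0.208, 0.089], 0.91)]
timer [([0.44, -0.1, 0.021], 0.88)]
bottle_small [([0.52, -0.07, 0.066], 0.58), ([0.439, -0.1, 0.02], 0.57)]
```

```bash
ls pics
```

```text
scene0.png
top0.png
```

View pics/scene0.png

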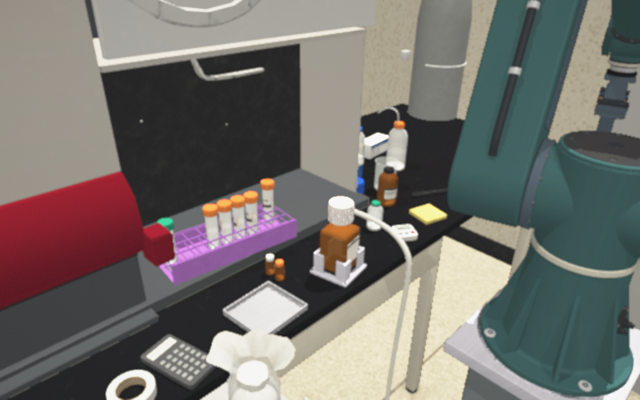

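View pics/top0.png

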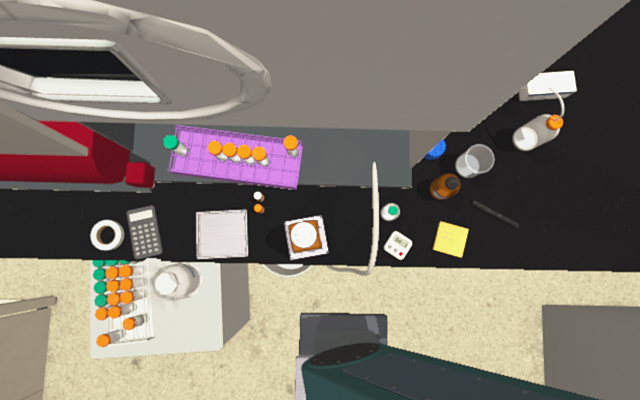

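The scene view shows the white-capped bottle in its stand (cap at about 341,210), the tray at (265,308) and the two vials at (270,265). A white hose arches right beside the bottle, from (356,210) through (410,250) and down. In the top view the cap is at (303,234), the tray at (221,234) and the hose runs along column 375, rows 163–272. I need the hose's height and a refined cap position.

```bash
cat >> h.py <<'E'
from scipy.optimize import minimize
P={c:cams.camera_params(c) for c in ['scene','top']}
def wristp():
    o=telemetry.get_obs(); T=np.eye(4); T[:3,:3]=o['tcp_rot']; T[:3,3]=o['tcp_pos']
    p=dict(cams.camera_params('wrist')); M=T@np.array(p['T_tool_cam']); p['origin']=M[:3,3]; p['rotation']=M[:3,:3]; return p
def proj(p,X):
    q=(np.atleast_2d(X)-p['origin'])@np.array(p['rotation']); 
    return np.c_[p['cx']+p['fx']*q[:,0]/-q[:,2], p['cy']+p['fy']*q[:,1]/q[:,2]]
def ray(p,u,v): 
    d=np.array(p['rotation'])@[(u-p['cx'])/p['fx'],-(v-p['cy'])/p['fy'],-1]; return np.array(p['origin']),d
def atz(p,u,v,z):
    o,d=ray(p,u,v); return o+d*(z-o[2])/d[2]
def cyl(c,r=.029,h=.044):
    a=np.linspace(0,2*np.pi,60); b=np.c_[r*np.cos(a),r*np.sin(a),0*a]
    return np.r_[b+[0,0,h/2],b-[0,0,h/2]]+c
def hullmask(p,X):
    m=np.zeros((400,640),np.uint8); cv2.fillConvexPoly(m,np.round(cv2.convexHull(proj(p,X).astype(np.float32))*16).astype(np.int32),1,cv2.LINE_AA,4) ; return m>0
def iou(a,b): return (a&b).sum()/max(1,(a|b).sum())
E
python3 - <<'E'
from h import *
S={}
for c in ['scene','top']:
    cams.read_camera(c)
    for d in cams.silhouettes(c,'safety_cap'):
        m=d['pixels']; ys,xs=np.where(m); print(c,d['conf'],xs.min(),xs.max(),ys.min(),ys.max())
        if c not in S and xs.mean()<370: S[c]=m
def f(X,cs): return -np.mean([iou(hullmask(P[c],cyl(np.array(X))),S[c]) for c in cs])
for cs in (['scene','top'],):
    r=minimize(f,[.447,.14,.165],args=(cs,),method='Nelder-Mead',options=dict(initial_simplex=np.array([[.447,.14,.165],[.457,.14,.165],[.447,.13,.165],[.447,.14,.175]])))
    print(cs,r.x,r.fun)
for d in cams.silhouettes('top','tray')[:1]:
    (u,v),s,a=cv2.minAreaRect(np.argwhere(d['pixels'])[:,::-1].astype(np.float32)); print('tray',(u,v),s,a,atz(P['top'],u,v,.012))
im=cv2.imread('pics/top0.png')
# hose: match top points to scene rows along epipolar
for u,v in [(375,165),(376,185),(376,205),(375,225),(374,245),(372,262)]:
    print((u,v),[(z,np.round(atz(P['top'],u,v,z)[:2],3).tolist(),proj(P['scene'],atz(P['top'],u,v,z))[0].round().tolist()) for z in (0,.1,.2,.3,.4,.5)])
E
python3 -c "
import cv2;im=cv2.imread('pics/scene0.png')[190:400,300:460];cv2.imwrite('pics/hose.png',cv2.resize(im,None,fx=2.8,fy=2.8))"
```

```text
scene 0.85 327 353 196 224
scene 0.64 356 363 177 192
top 0.67 291 317 223 247
top 0.47 425 445 141 159
['scene', 'top'] [0.45537316 0.14096073 0.16150295] -0.927246685698643
tray (222.0, 234.0) (48.0, 52.0) 90.0 [0.45739189 0.35980203 0.012     ]
(375, 165) [(0, [0.654, -0.041], [332.0, 214.0]), (0.1, [0.633, -0.028], [335.0, 187.0]), (0.2, [0.613, -0.016], [339.0, 156.0]), (0.3, [0.593, -0.003], [343.0, 122.0]), (0.4, [0.573, 0.009], [347.0, 84.0]), (0.5, [0.553, 0.021], [352.0, 41.0])]
(376, 185) [(0, [0.599, -0.044], [347.0, 220.0]), (0.1, [0.583, -0.031], [349.0, 192.0]), (0.2, [0.568, -0.018], [352.0, 161.0]), (0.3, [0.552, -0.006], [356.0, 126.0]), (0.4, [0.537, 0.007], [359.0, 87.0]), (0.5, [0.521, 0.02], [363.0, 43.0])]
(376, 205) [(0, [0.545, -0.044], [361.0, 228.0]), (0.1, [0.534, -0.032], [363.0, 198.0]), (0.2, [0.523, -0.019], [366.0, 166.0]), (0.3, [0.512, -0.006], [368.0, 130.0]), (0.4, [0.501, 0.007], [371.0, 90.0]), (0.5, [0.49, 0.019], [375.0, 45.0])]
(375, 225) [(0, [0.491, -0.042], [376.0, 235.0]), (0.1, [0.485, -0.03], [377.0, 205.0]), (0.2, [0.479, -0.017], [379.0, 172.0]), (0.3, [0.472, -0.004], [381.0, 135.0]), (0.4, [0.466, 0.008], [383.0, 94.0]), (0.5, [0.46, 0.021], [386.0, 48.0])]
(374, 245) [(0, [0.438, -0.04], [391.0, 244.0]), (0.1, [0.437, -0.028], [392.0, 212.0]), (0.2, [0.435, -0.015], [393.0, 178.0]), (0.3, [0.433, -0.003], [394.0, 140.0]), (0.4, [0.431, 0.009], [396.0, 97.0]), (0.5, [0.429, 0.022], [397.0, 50.0])]
(372, 262) [(0, [0.394, -0.035], [404.0, 251.0]), (0.1, [0.396, -0.023], [404.0, 219.0]), (0.2, [0.398, -0.011], [405.0, 183.0]), (0.3, [0.4, 0.001], [405.0, 144.0]), (0.4, [0.402, 0.013], [406.0, 100.0]), (0.5, [0.404, 0.025], [406.0, 52.0])]
```

View pics/hose.png

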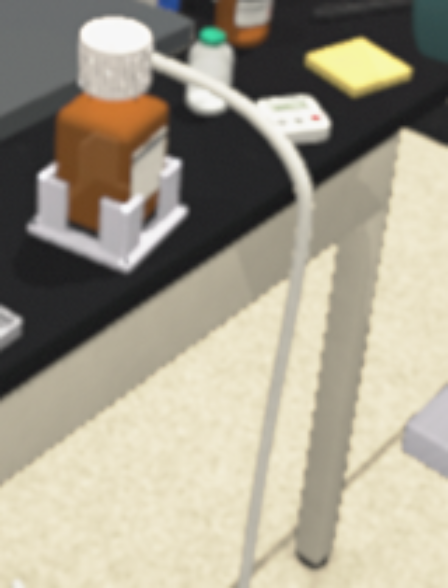

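The crop shows the hose leaving low behind the cap and running over the bench edge at about (290,165). Against the epipolar lines that puts it only about 5 cm high, so crossing at TCP z 0.40 is safe. I'll go round the base axis via (0.40,-0.36).

Request:
drive_tool(
  series=[
    {"xyz":[0.035,-0.03,0],"roll":0,"claw":1},
    {"xyz":[0.07,-0.06,0],"roll":0,"claw":1},
    {"xyz":[0.105,-0.09,0],"roll":0,"claw":1},
    {"xyz":[0.14,-0.12,0],"roll":0,"claw":1},
    {"xyz":[0.175,-0.15,0],"roll":0,"claw":1},
  ],
)

```text
clock: 1.65
tcp_pos: [0.3121, -0.4844, 0.4049]
tcp_rot: [[0.966, 0.259, 0.0], [0.259, -0.966, -0.0], [0.0, 0.0, -1.0]]
wrist_force: [0.4, -0.8, 0.9]
opening: 0.0912
gripper_force: 0.0
```

Request:
drive_tool(
  series=[
    {"xyz":[0.03,-0.03,0],"roll":0,"claw":1},
    {"xyz":[0.06,-0.06,0],"roll":0,"claw":1},
    {"xyz":[0.09,-0.09,0],"roll":0,"claw":1},
    {"xyz":[0.12,-0.12,0],"roll":0,"claw":1},
    {"xyz":[0.12,-0.12,0],"roll":0,"claw":1},
  ],
)

```text
clock: 2.15
tcp_pos: [0.3976, -0.3359, 0.4048]
tcp_rot: [[0.965, 0.262, 0.0], [0.262, -0.965, 0.0], [0.0, -0.0, -1.0]]
wrist_force: [0.3, -0.3, -0.0]
opening: 0.0915
gripper_force: 0.0
```

Request:
drive_tool(
  series=[
    {"xyz":[0.018,-0.045,0],"roll":0,"claw":1},
    {"xyz":[0.036,-0.09,0],"roll":0,"claw":1},
    {"xyz":[0.054,-0.135,0],"roll":0,"claw":1},
    {"xyz":[0.072,-0.18,0],"roll":0,"claw":1},
    {"xyz":[0.09,-0.225,0],"roll":0,"claw":1},
  ],
)

```text
clock: 2.65
tcp_pos: [0.4248, -0.097, 0.4051]
tcp_rot: [[0.966, 0.258, 0.001], [0.258, -0.966, -0.0], [0.001, 0.0, -1.0]]
wrist_force: [0.3, -0.6, 0.2]
opening: 0.0914
gripper_force: 0.0
```

Request:
drive_tool(
  series=[
    {"xyz":[0.018,-0.045,0],"roll":0,"claw":1},
    {"xyz":[0.036,-0.09,0],"roll":0,"claw":1},
    {"xyz":[0.054,-0.135,0],"roll":0,"claw":1},
    {"xyz":[0.072,-0.18,0],"roll":0,"claw":1},
    {"xyz":[0.072,-0.18,0],"roll":0,"claw":1},
  ],
)

```text
clock: 3.15
tcp_pos: [0.4483, 0.098, 0.4051]
tcp_rot: [[0.965, 0.263, 0.001], [0.263, -0.965, 0.001], [0.001, -0.0, -1.0]]
wrist_force: [0.4, -0.7, -0.3]
opening: 0.091
gripper_force: 0.0
```

```bash
cat > look.py <<'E'
from h import *
o=telemetry.get_obs(); print(o['clock'],o['tcp_pos'],np.degrees(np.arctan2(o['tcp_rot'][1][0],o['tcp_rot'][0][0])),o['joint_positions'],o['wrist_force'])
p=wristp(); im=cams.read_camera('wrist'); cv2.imwrite('pics/w1.png',im); print(np.round(p['origin'],3))
S={}
S['wrist']=(p,[d['pixels'] for d in cams.silhouettes('wrist','safety_cap')])
for c in ['scene','top']:
    cams.read_camera(c); S[c]=(P[c],[d['pixels'] for d in cams.silhouettes(c,'safety_cap')])
x0=np.array([.455,.141,.163]); U={}
for c,(p,ms) in S.items():
    ms=sorted(ms,key=lambda m:-iou(m,hullmask(p,cyl(x0))))
    if ms and iou(ms[0],hullmask(p,cyl(x0)))>.3: U[c]=(p,ms[0])
def f(X,cs): return -np.mean([iou(hullmask(U[c][0],cyl(np.array(X))),U[c][1]) for c in cs])
for cs in [list(U),[c for c in U if c!='wrist'],[c for c in U if c!='top']]:
    r=minimize(f,x0,args=(cs,),method='Nelder-Mead',options=dict(initial_simplex=x0+np.r_[np.zeros((1,3)),np.eye(3)*.01])); print(cs,r.x,r.fun)
E
python3 look.py
```

```text
3.15 [0.44829859 0.09802402 0.40514097] 15.273737441639797 [ 9.41883957e+00 -8.61992918e-01  1.26526853e+02  3.46533108e-02
  5.42708865e+01  8.41248695e+01] [ 0.43884667 -0.6586095  -0.34980346]
[0.523 0.117 0.385]
['wrist'] [0.45598452 0.14104408 0.15592576] -0.96036489462095
[] [0.455 0.141 0.163] nan
['wrist'] [0.45598452 0.14104408 0.15592576] -0.96036489462095
  return _methods._mean(a, axis=axis, dtype=dtype,
  ret = ret.dtype.type(ret / rcount)
```

View pics/w1.png

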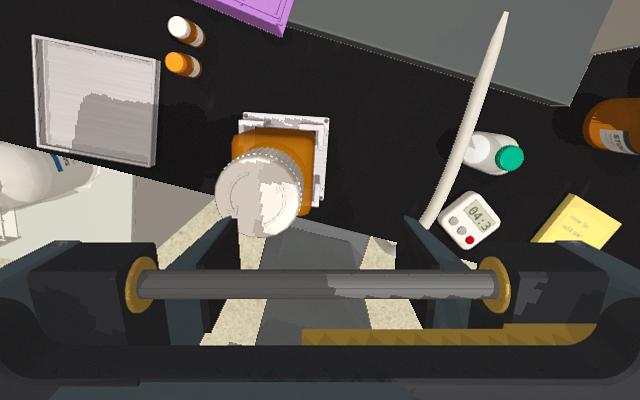

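The wrist view shows the cap at (260,193), its stand around (290,165), the tray at (95,100) and the vials at (185,45). The fit puts the cap at (0.456, 0.141), which agrees with the fixed cameras, so I'll go above it.

Request:
drive_tool(
  series=[
    {"xyz":[0.0185,-0.0395,0],"roll":0,"claw":1},
    {"xyz":[0.0185,-0.0395,0],"roll":0,"claw":1},
    {"xyz":[0.0185,-0.0395,0],"roll":0,"claw":1},
  ],
)

```text
clock: 3.75
tcp_pos: [0.4557, 0.1365, 0.4046]
tcp_rot: [[0.966, 0.259, -0.0], [0.259, -0.966, -0.0], [-0.0, 0.0, -1.0]]
wrist_force: [0.6, -0.5, 0.5]
opening: 0.0911
gripper_force: 0.0
```

```bash
sed -i 's/x0=np.array.*U={}/x0=np.array([.456,.141,.161]); U={}/' look.py; python3 look.py 2>/dev/null | grep -v nan
```

```text
3.75 [0.45565169 0.13654376 0.40464992] 14.990696388061837 [ 1.38749040e+01  9.38484816e-01  1.24785285e+02 -6.28109281e-03
  5.42908335e+01  8.88878738e+01] [ 0.56714604 -0.49930384  0.47616606]
[0.531 0.155 0.385]
['scene'] [0.45527784 0.14418492 0.16271198] -0.9046283309957924
['scene'] [0.45527784 0.14418492 0.16271198] -0.9046283309957924
['scene'] [0.45527784 0.14418492 0.16271198] -0.9046283309957924
```

Request:
drive_tool(
  series=[
    {"xyz":[0.001,-0.0045,0.03],"roll":0,"claw":1},
    {"xyz":[0.001,-0.0045,0.05],"roll":0,"claw":1},
    {"xyz":[0.001,-0.0045,0.067],"roll":0,"claw":1},
    {"xyz":[0.001,-0.0045,0.067],"roll":0,"claw":0.75},
    {"xyz":[0.001,-0.0045,0.067],"roll":0,"claw":0.72},
  ],
  force=4,
)

```text
clock: 4.55
tcp_pos: [0.4555, 0.1415, 0.3381]
tcp_rot: [[0.966, 0.258, -0.0], [0.258, -0.966, -0.0], [-0.0, -0.0, -1.0]]
wrist_force: [0.3, 0.2, 0.9]
opening: 0.0779
gripper_force: 0.0
```

Request:
drive_tool(
  series=[
    {"xyz":[0,0,0],"roll":0,"claw":0.6},
    {"xyz":[0,0,0],"roll":0,"claw":0.6},
    {"xyz":[0,0,0],"roll":0,"claw":0.6},
  ],
)

```text
clock: 4.85
tcp_pos: [0.4555, 0.1417, 0.3384]
tcp_rot: [[0.966, 0.259, 0.001], [0.259, -0.966, 0.0], [0.001, 0.0, -1.0]]
wrist_force: [0.2, 0.1, -0.1]
opening: 0.0584
gripper_force: 4.0
```

Request:
drive_tool(
  series=[
    {"xyz":[0,0,0],"roll":0,"claw":0.55},
    {"xyz":[0,0,0],"roll":0,"claw":0.55},
    {"xyz":[0,0,0],"roll":0,"claw":0.55},
  ],
  force=42,
)

```text
clock: 5.15
tcp_pos: [0.4555, 0.1417, 0.3379]
tcp_rot: [[0.966, 0.259, 0.001], [0.259, -0.966, 0.0], [0.001, 0.0, -1.0]]
wrist_force: [2.3, 0.1, 0.8]
opening: 0.0578
gripper_force: 42.0
```

Request:
drive_tool(
  series=[
    {"xyz":[0,0,0.0005],"roll":0,"claw":0.55},
    {"xyz":[0,0,0.001],"roll":0,"claw":0.55},
    {"xyz":[0,0,0.001],"roll":0,"claw":0.55},
    {"xyz":[0,0,0.001],"roll":0,"claw":0.55},
  ],
)

```text
clock: 5.55
tcp_pos: [0.4554, 0.1417, 0.3368]
tcp_rot: [[0.966, 0.259, 0.0], [0.259, -0.966, 0.0], [0.0, 0.0, -1.0]]
wrist_force: [2.5, -1.0, 2.1]
opening: 0.0577
gripper_force: 42.0
```

Request:
drive_tool(
  series=[
    {"xyz":[0,0,0.0005],"roll":0,"claw":0.55},
    {"xyz":[0,0,0.001],"roll":0,"claw":0.55},
    {"xyz":[0,0,0.0015],"roll":0,"claw":0.55},
    {"xyz":[0,0,0.002],"roll":0,"claw":0.55},
    {"xyz":[0,0,0.002],"roll":0,"claw":0.55},
  ],
)

```text
clock: 6.05
tcp_pos: [0.4554, 0.1417, 0.3347]
tcp_rot: [[0.966, 0.259, 0.0], [0.259, -0.966, 0.0], [0.0, -0.0, -1.0]]
wrist_force: [2.9, -0.5, 3.3]
opening: 0.0576
gripper_force: 42.0
```

Request:
drive_tool(
  series=[
    {"xyz":[0,0,0.0005],"roll":0,"claw":0.55},
    {"xyz":[0,0,0.001],"roll":0,"claw":0.55},
    {"xyz":[0,0,0.001],"roll":0,"claw":0.55},
    {"xyz":[0,0,0.001],"roll":0,"claw":0.55},
  ],
)

```text
clock: 6.45
tcp_pos: [0.4554, 0.1417, 0.3338]
tcp_rot: [[0.966, 0.259, 0.0], [0.259, -0.966, 0.0], [0.0, -0.0, -1.0]]
wrist_force: [1.6, -0.3, 3.9]
opening: 0.0575
gripper_force: 42.0
```

Request:
drive_tool(
  series=[
    {"xyz":[0,0,0.0005],"roll":0,"claw":0.55},
    {"xyz":[0,0,0.001],"roll":0,"claw":0.55},
    {"xyz":[0,0,0.0015],"roll":0,"claw":0.55},
    {"xyz":[0,0,0.0015],"roll":0,"claw":0.55},
  ],
)

```text
clock: 6.85
tcp_pos: [0.4554, 0.1417, 0.3323]
tcp_rot: [[0.966, 0.259, 0.0], [0.259, -0.966, 0.0], [0.0, 0.0, -1.0]]
wrist_force: [1.9, -1.0, 5.8]
opening: 0.0578
gripper_force: 42.0
```

Request:
drive_tool(
  series=[
    {"xyz":[0,0,0.0005],"roll":0,"claw":0.55},
    {"xyz":[0,0,0.001],"roll":0,"claw":0.55},
    {"xyz":[0,0,0.001],"roll":0,"claw":0.55},
    {"xyz":[0,0,0.001],"roll":0,"claw":0.55},
  ],
)

```text
clock: 7.25
tcp_pos: [0.4555, 0.1417, 0.3315]
tcp_rot: [[0.966, 0.259, 0.0], [0.259, -0.966, 0.0], [0.0, 0.0, -1.0]]
wrist_force: [1.9, -1.2, 8.2]
opening: 0.0579
gripper_force: 42.0
```

Request:
drive_tool(
  series=[
    {"xyz":[0,0,0.0005],"roll":0,"claw":0.55},
    {"xyz":[0,0,0.001],"roll":0,"claw":0.55},
    {"xyz":[0,0,0.001],"roll":0,"claw":0.55},
    {"xyz":[0,0,0.001],"roll":0,"claw":0.55},
  ],
)

```text
clock: 7.65
tcp_pos: [0.4556, 0.1417, 0.3306]
tcp_rot: [[0.966, 0.259, 0.001], [0.259, -0.966, 0.0], [0.001, 0.0, -1.0]]
wrist_force: [1.6, -0.7, 10.6]
opening: 0.0576
gripper_force: 42.0
```

Request:
drive_tool(
  series=[
    {"xyz":[0,0,0.0005],"roll":0,"claw":0.55},
    {"xyz":[0,0,0.0005],"roll":0,"claw":0.55},
    {"xyz":[0,0,0.0005],"roll":0,"claw":0.55},
  ],
)

```text
clock: 7.95
tcp_pos: [0.4557, 0.1417, 0.3302]
tcp_rot: [[0.966, 0.259, 0.001], [0.259, -0.966, 0.0], [0.001, 0.0, -1.0]]
wrist_force: [1.2, -0.3, 11.6]
opening: 0.0573
gripper_force: 42.0
```

Request:
drive_tool(
  series=[
    {"xyz":[0,0,0.0005],"roll":0,"claw":0.55},
    {"xyz":[0,0,0.001],"roll":0,"claw":0.55},
    {"xyz":[0,0,0.001],"roll":0,"claw":0.55},
  ],
)

```text
clock: 8.25
tcp_pos: [0.4557, 0.1417, 0.3293]
tcp_rot: [[0.966, 0.259, 0.001], [0.259, -0.966, 0.0], [0.001, 0.0, -1.0]]
wrist_force: [1.0, -1.0, 14.7]
opening: 0.0576
gripper_force: 42.0
```

Request:
drive_tool(
  series=[
    {"xyz":[0,0,0.0005],"roll":0,"claw":0.55},
    {"xyz":[0,0,0.0005],"roll":0,"claw":0.55},
    {"xyz":[0,0,0.0005],"roll":0,"claw":0.55},
  ],
)

```text
clock: 8.55
tcp_pos: [0.4557, 0.1417, 0.329]
tcp_rot: [[0.966, 0.259, 0.001], [0.259, -0.966, 0.0], [0.001, 0.0, -1.0]]
wrist_force: [-1.5, -2.1, 19.0]
opening: 0.0576
gripper_force: 42.0
```

The cap is now at its hard stop (19 N). I'll ease off slightly and start turning gently.

Request:
drive_tool(
  series=[
    {"xyz":[0,0,-0.0002],"roll":0,"claw":0.55},
    {"xyz":[0,0,-0.0002],"roll":-1,"claw":0.55},
    {"xyz":[0,0,-0.0002],"roll":-2,"claw":0.55},
    {"xyz":[0,0,-0.0002],"roll":-2,"claw":0.55},
  ],
)

```text
clock: 8.95
tcp_pos: [0.4557, 0.1417, 0.3291]
tcp_rot: [[0.956, 0.293, 0.001], [0.293, -0.956, 0.0], [0.001, 0.0, -1.0]]
wrist_force: [0.7, -1.6, 16.2]
opening: 0.0576
gripper_force: 42.0
```

```bash
python3 -c "
from h import *
o=telemetry.get_obs(); print(o['wrist_force'],o['torque'])"
```

```text
[ 0.69918404 -1.59774942 16.19662027] [-0.27951157  0.05845423 -0.10306376]
```

Request:
drive_tool(
  series=[
    {"xyz":[0,0,0],"roll":-1,"claw":0.55},
    {"xyz":[0,0,0],"roll":-2,"claw":0.55},
    {"xyz":[0,0,0],"roll":-3,"claw":0.55},
    {"xyz":[0,0,0],"roll":-4,"claw":0.55},
  ],
)

```text
clock: 9.35
tcp_pos: [0.4557, 0.1417, 0.3292]
tcp_rot: [[0.933, 0.359, 0.001], [0.359, -0.933, 0.0], [0.001, -0.0, -1.0]]
wrist_force: [-0.5, -0.9, 16.2]
opening: 0.0577
gripper_force: 42.0
```

```bash
python3 -c "
from h import *
o=telemetry.get_obs(); print(o['wrist_force'],o['torque'])"
```

```text
[-0.46840894 -0.8613855  16.16938511] [-0.16089151  0.06452617 -0.11789346]
```

Torque is low and steady, so the cap is turning freely. Continuing at 3° per row.

Request:
drive_tool(
  series=[
    {"xyz":[0,0,0],"roll":-3,"claw":0.55},
    {"xyz":[0,0,0],"roll":-6,"claw":0.55},
    {"xyz":[0,0,0],"roll":-9,"claw":0.55},
    {"xyz":[0,0,0],"roll":-12,"claw":0.55},
    {"xyz":[0,0,0],"roll":-12,"claw":0.55},
  ],
)

```text
clock: 9.85
tcp_pos: [0.4558, 0.1418, 0.3292]
tcp_rot: [[0.838, 0.546, 0.001], [0.546, -0.838, 0.0], [0.001, 0.0, -1.0]]
wrist_force: [1.4, 0.0, 15.6]
opening: 0.0575
gripper_force: 42.0
```

```bash
python3 -c "
from h import *
o=telemetry.get_obs(); print(o['wrist_force'],o['torque'])"
```

```text
[ 1.4339636   0.02349229 15.56980097] [-0.03370435  0.02189519  0.07539368]
```

Request:
drive_tool(
  series=[
    {"xyz":[0,0,0],"roll":-3,"claw":0.55},
    {"xyz":[0,0,0],"roll":-6,"claw":0.55},
    {"xyz":[0,0,0],"roll":-9,"claw":0.55},
    {"xyz":[0,0,0],"roll":-12,"claw":0.55},
    {"xyz":[0,0,0],"roll":-15,"claw":0.55},
  ],
)

```text
clock: 10.35
tcp_pos: [0.4558, 0.1418, 0.3292]
tcp_rot: [[0.668, 0.744, 0.001], [0.744, -0.668, 0.0], [0.001, 0.0, -1.0]]
wrist_force: [-0.3, -0.4, 16.2]
opening: 0.0575
gripper_force: 42.0
```

Request:
drive_tool(
  series=[
    {"xyz":[0,0,0],"roll":-3,"claw":0.55},
    {"xyz":[0,0,0],"roll":-6,"claw":0.55},
    {"xyz":[0,0,0],"roll":-9,"claw":0.55},
    {"xyz":[0,0,0],"roll":-12,"claw":0.55},
    {"xyz":[0,0,0],"roll":-15,"claw":0.55},
  ],
)

```text
clock: 10.85
tcp_pos: [0.4558, 0.1418, 0.3292]
tcp_rot: [[0.452, 0.892, 0.001], [0.892, -0.452, 0.0], [0.001, 0.001, -1.0]]
wrist_force: [0.3, -0.9, 15.9]
opening: 0.0575
gripper_force: 42.0
```

```bash
python3 -c "
from h import *
o=telemetry.get_obs(); print(o['wrist_force'],o['torque'])"
```

```text
[ 0.3142191  -0.88373648 15.87571669] [-0.08173861 -0.09006477 -0.09447378]
```

Request:
drive_tool(
  series=[
    {"xyz":[0,0,0],"roll":-4,"claw":0.55},
    {"xyz":[0,0,0],"roll":-8,"claw":0.55},
    {"xyz":[0,0,0],"roll":-12,"claw":0.55},
    {"xyz":[0,0,0],"roll":-15,"claw":0.55},
    {"xyz":[0,0,0],"roll":-15,"claw":0.55},
  ],
)

```text
clock: 11.35
tcp_pos: [0.4558, 0.1418, 0.3292]
tcp_rot: [[0.206, 0.979, 0.001], [0.979, -0.206, 0.0], [0.001, 0.001, -1.0]]
wrist_force: [-0.7, -0.1, 15.6]
opening: 0.0576
gripper_force: 42.0
```

Request:
drive_tool(
  series=[
    {"xyz":[0,0,0],"roll":0,"claw":0.55},
    {"xyz":[0,0,-0.001],"roll":0,"claw":0.55},
    {"xyz":[0,0,-0.002],"roll":0,"claw":0.55},
    {"xyz":[0,0,-0.003],"roll":0,"claw":0.55},
    {"xyz":[0,0,-0.003],"roll":0,"claw":0.55},
  ],
)

```text
clock: 11.85
tcp_pos: [0.4556, 0.1418, 0.3318]
tcp_rot: [[0.208, 0.978, 0.001], [0.978, -0.208, 0.0], [0.0, 0.001, -1.0]]
wrist_force: [2.4, 0.4, 8.0]
opening: 0.0577
gripper_force: 42.0
```

```bash
python3 -c "
from h import *
o=telemetry.get_obs(); print(o['wrist_force'],o['torque'])"
```

```text
[2.35280081 0.36908759 7.96336304] [ 0.13113008 -0.54900254  0.07855636]
```

Request:
drive_tool(
  series=[
    {"xyz":[0,0,-0.001],"roll":0,"claw":0.55},
    {"xyz":[0,0,-0.002],"roll":0,"claw":0.55},
    {"xyz":[0,0,-0.003],"roll":0,"claw":0.55},
    {"xyz":[0,0,-0.004],"roll":0,"claw":0.55},
    {"xyz":[0,0,-0.005],"roll":0,"claw":0.55},
  ],
)

```text
clock: 12.35
tcp_pos: [0.4552, 0.1416, 0.3363]
tcp_rot: [[0.208, 0.978, -0.001], [0.978, -0.208, -0.0], [-0.0, -0.001, -1.0]]
wrist_force: [1.7, 1.1, 2.5]
opening: 0.0577
gripper_force: 42.0
```

Request:
drive_tool(
  series=[
    {"xyz":[0,0,-0.001],"roll":0,"claw":0.55},
    {"xyz":[0,0,-0.002],"roll":0,"claw":0.55},
    {"xyz":[0,0,-0.003],"roll":0,"claw":0.55},
    {"xyz":[0,0,-0.003],"roll":0,"claw":0.55},
  ],
)

```text
clock: 12.75
tcp_pos: [0.4552, 0.1416, 0.3394]
tcp_rot: [[0.208, 0.978, -0.0], [0.978, -0.208, -0.0], [-0.0, -0.0, -1.0]]
wrist_force: [1.0, 0.0, -0.0]
opening: 0.0573
gripper_force: 42.0
```

Request:
drive_tool(
  series=[
    {"xyz":[0,0,-0.001],"roll":0,"claw":0.55},
    {"xyz":[0,0,-0.002],"roll":0,"claw":0.55},
    {"xyz":[0,0,-0.003],"roll":0,"claw":0.55},
    {"xyz":[0,0,-0.004],"roll":0,"claw":0.55},
    {"xyz":[0,0,-0.004],"roll":0,"claw":0.55},
  ],
)

```text
clock: 13.25
tcp_pos: [0.4553, 0.1417, 0.3436]
tcp_rot: [[0.208, 0.978, 0.0], [0.978, -0.208, -0.0], [-0.0, 0.0, -1.0]]
wrist_force: [-0.5, 0.5, -0.6]
opening: 0.0579
gripper_force: 42.0
```

```bash
python3 -c "
from h import *
o=telemetry.get_obs(); print(o['wrist_force'],o['torque'])"
```

```text
[-0.47499649  0.45161557 -0.59741055] [-0.04333429 -0.19101991 -0.00906089]
```

Only the cap's weight is on the gripper, so it has come free. Lifting straight up.

Request:
drive_tool(
  series=[
    {"xyz":[0,0,-0.005],"roll":0,"claw":0.55},
    {"xyz":[0,0,-0.012],"roll":0,"claw":0.55},
    {"xyz":[0,0,-0.02],"roll":0,"claw":0.55},
    {"xyz":[0,0,-0.03],"roll":0,"claw":0.55},
    {"xyz":[0,0,-0.04],"roll":0,"claw":0.55},
  ],
)

```text
clock: 13.75
tcp_pos: [0.4553, 0.1417, 0.3845]
tcp_rot: [[0.208, 0.978, 0.0], [0.978, -0.208, 0.0], [0.0, 0.0, -1.0]]
wrist_force: [-1.0, -0.1, -0.7]
opening: 0.0577
gripper_force: 42.0
```

Request:
drive_tool(
  series=[
    {"xyz":[0,0,-0.015],"roll":0,"claw":0.55},
    {"xyz":[0,0,-0.03],"roll":0,"claw":0.55},
    {"xyz":[0,0,-0.03],"roll":0,"claw":0.55},
    {"xyz":[0,0,-0.03],"roll":0,"claw":0.55},
  ],
)

```text
clock: 14.15
tcp_pos: [0.4552, 0.1416, 0.4136]
tcp_rot: [[0.208, 0.978, 0.001], [0.978, -0.208, 0.0], [0.0, 0.001, -1.0]]
wrist_force: [-1.1, 0.5, -1.1]
opening: 0.0579
gripper_force: 42.0
```

```bash
python3 - <<'E'
from h import *
o=telemetry.get_obs(); print(o['tcp_pos'],o['joint_positions'])
ims=[cams.read_camera(c) for c in ['scene','top']]
for c in ['scene','top']:
    for d in cams.silhouettes(c,'tray')[:1]:
        ms=d['pixels']
        q=cv2.minAreaRect(np.argwhere(ms)[:,::-1].astype(np.float32)); 
        hs=cv2.approxPolyN(cv2.convexHull(np.argwhere(ms)[:,::-1].astype(np.int32)),4)[0]
        C=np.array([atz(P[c],u,v,.014) for u,v in hs]); print(c,d['conf'],C.round(3).tolist(),C.mean(0))
cv2.imwrite('pics/lift.png',np.vstack([ims[0][150:350,150:470],ims[1][150:350,150:470]]))
E
```

```text
[0.45524488 0.14163622 0.41363015] [1.44806972e+01 2.90943534e-01 1.24345613e+02 8.80903271e-04
 5.53195551e+01 2.64809947e+01]
scene 0.96 [[0.385, 0.431, 0.014], [0.514, 0.438, 0.014], [0.526, 0.304, 0.014], [0.394, 0.295, 0.014]] [0.45494796 0.36685114 0.014     ]
top 0.81 [[0.394, 0.421, 0.014], [0.513, 0.428, 0.014], [0.522, 0.297, 0.014], [0.402, 0.289, 0.014]] [0.45772382 0.35866727 0.014     ]
```

View pics/lift.png

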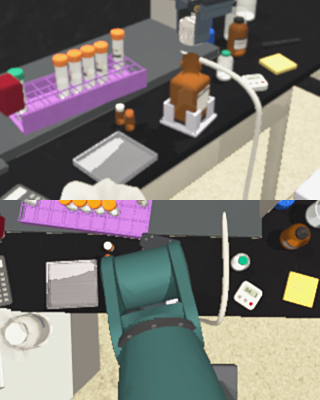

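The cap is off: the upper half shows a bare amber neck with the bottle upright in its stand (190,110). The tray is clear at (72,283) in the lower half. Next I'll carry the cap over and turn the hand parallel to the tray.

Request:
drive_tool(
  series=[
    {"xyz":[0.03,-0.006,0],"roll":8,"claw":0.55},
    {"xyz":[0.075,-0.015,0],"roll":16,"claw":0.55},
    {"xyz":[0.12,-0.025,0],"roll":24,"claw":0.55},
    {"xyz":[0.165,-0.034,0],"roll":32,"claw":0.55},
    {"xyz":[0.2135,-0.0437,0],"roll":40,"claw":0.55},
  ],
)

```text
clock: 14.85
tcp_pos: [0.4566, 0.3614, 0.4128]
tcp_rot: [[0.792, 0.611, -0.001], [0.611, -0.792, -0.001], [-0.001, 0.0, -1.0]]
wrist_force: [1.5, -0.4, -0.4]
opening: 0.0575
gripper_force: 42.0
```

Request:
drive_tool(
  series=[
    {"xyz":[0,0,0.02],"roll":8,"claw":0.55},
    {"xyz":[0,0,0.05],"roll":16,"claw":0.55},
    {"xyz":[0,0,0.08],"roll":24,"claw":0.55},
    {"xyz":[0,0,0.1],"roll":32,"claw":0.55},
    {"xyz":[0,0,0.1],"roll":35,"claw":0.55},
  ],
)

```text
clock: 15.35
tcp_pos: [0.456, 0.359, 0.3098]
tcp_rot: [[0.999, 0.047, -0.004], [0.047, -0.999, -0.003], [-0.005, 0.003, -1.0]]
wrist_force: [0.6, -0.2, 0.2]
opening: 0.0576
gripper_force: 42.0
```

```bash
python3 - <<'E'
from h import *
o=telemetry.get_obs(); print(o['tcp_pos'],o['joint_positions'],o['wrist_force'])
p=wristp(); im=cams.read_camera('wrist'); cv2.imwrite('pics/w2.png',im)
for d in cams.silhouettes('wrist','tray')[:1]:
    hs=cv2.approxPolyN(cv2.convexHull(np.argwhere(d['pixels'])[:,::-1].astype(np.int32)),4)[0]
    C=np.array([atz(p,u,v,.014) for u,v in hs]); print(d['conf'],C.round(3).tolist(),C.mean(0))
for t in ['safety_cap']:
    for c in ['wrist']:
        print([(d['xyz'],d['conf']) for d in cams.search_frame(c,t)])
E
```

```text
[0.45603087 0.35897155 0.30978445] [3.59076263e+01 1.87953418e+01 1.15558802e+02 8.34828867e-04
 4.59612548e+01 1.23205410e+02] [ 0.59933882 -0.1944085   0.21460887]
0.95 [[0.429, 0.293, 0.014], [0.422, 0.423, 0.014], [0.516, 0.431, 0.014], [0.526, 0.301, 0.014]] [0.47352963 0.36206882 0.014     ]
[([0.4702, 0.36, 0.1567], 0.81)]
```

View pics/w2.png

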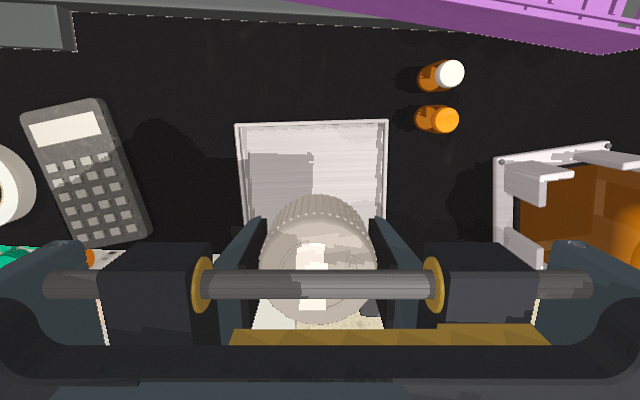

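The wrist view shows the cap held level between the fingers at (318,260), in line with the tray, whose far edge runs from (236,124) to (388,120). Lowering it.

Request:
drive_tool(
  series=[
    {"xyz":[0.003,-0.001,0.03],"roll":0,"claw":0.55},
    {"xyz":[0.003,-0.001,0.06],"roll":0,"claw":0.55},
    {"xyz":[0.003,-0.001,0.085],"roll":0,"claw":0.55},
    {"xyz":[0.003,-0.001,0.1],"roll":0,"claw":0.55},
    {"xyz":[0.003,-0.001,0.1],"roll":0,"claw":0.55},
  ],
)

```text
clock: 16.0
tcp_pos: [0.4596, 0.3605, 0.2121]
tcp_rot: [[0.999, 0.053, -0.002], [0.053, -0.999, -0.001], [-0.002, 0.001, -1.0]]
wrist_force: [-0.1, -0.1, -1.4]
opening: 0.0578
gripper_force: 42.0
```

Request:
drive_tool(
  series=[
    {"xyz":[0,0,0.001],"roll":0,"claw":0.55},
    {"xyz":[0,0,0.002],"roll":0,"claw":0.55},
    {"xyz":[0,0,0.003],"roll":0,"claw":0.55},
    {"xyz":[0,0,0.003],"roll":0,"claw":0.55},
  ],
)

```text
clock: 16.4
tcp_pos: [0.4601, 0.3609, 0.2111]
tcp_rot: [[0.999, 0.052, 0.001], [0.052, -0.999, 0.001], [0.001, -0.001, -1.0]]
wrist_force: [0.6, -0.9, -0.0]
opening: 0.0576
gripper_force: 42.0
```

Request:
drive_tool(
  series=[
    {"xyz":[0,0,0.0015],"roll":0,"claw":0.55},
    {"xyz":[0,0,0.003],"roll":0,"claw":0.55},
    {"xyz":[0,0,0.0045],"roll":0,"claw":0.55},
    {"xyz":[0,0,0.006],"roll":0,"claw":0.55},
    {"xyz":[0,0,0.006],"roll":0,"claw":0.55},
  ],
)

```text
clock: 16.9
tcp_pos: [0.4598, 0.3607, 0.2042]
tcp_rot: [[0.999, 0.052, -0.0], [0.052, -0.999, -0.0], [-0.0, 0.0, -1.0]]
wrist_force: [-0.1, 0.7, -0.4]
opening: 0.0577
gripper_force: 42.0
```

Request:
drive_tool(
  series=[
    {"xyz":[0,0,0.001],"roll":0,"claw":0.55},
    {"xyz":[0,0,0.002],"roll":0,"claw":0.55},
    {"xyz":[0,0,0.002],"roll":0,"claw":0.55},
  ],
)

```text
clock: 17.2
tcp_pos: [0.4599, 0.3607, 0.2023]
tcp_rot: [[0.999, 0.052, -0.0], [0.052, -0.999, -0.0], [-0.0, 0.0, -1.0]]
wrist_force: [-0.3, 0.2, -0.3]
opening: 0.0576
gripper_force: 42.0
```

Request:
drive_tool(
  series=[
    {"xyz":[0,0,0.0005],"roll":0,"claw":0.55},
    {"xyz":[0,0,0.001],"roll":0,"claw":0.55},
    {"xyz":[0,0,0.001],"roll":0,"claw":0.55},
  ],
)

```text
clock: 17.5
tcp_pos: [0.4599, 0.3607, 0.2014]
tcp_rot: [[0.999, 0.052, -0.0], [0.052, -0.999, -0.0], [-0.0, 0.0, -1.0]]
wrist_force: [-1.1, 1.2, -0.7]
opening: 0.0575
gripper_force: 42.0
```

Request:
drive_tool(
  series=[
    {"xyz":[0,0,0.0005],"roll":0,"claw":0.55},
    {"xyz":[0,0,0.001],"roll":0,"claw":0.55},
    {"xyz":[0,0,0.001],"roll":0,"claw":0.55},
  ],
)

```text
clock: 17.8
tcp_pos: [0.4599, 0.3607, 0.2004]
tcp_rot: [[0.999, 0.052, -0.0], [0.052, -0.999, -0.0], [-0.0, 0.0, -1.0]]
wrist_force: [0.2, -0.7, -0.4]
opening: 0.0577
gripper_force: 42.0
```

Request:
drive_tool(
  series=[
    {"xyz":[0,0,0.0005],"roll":0,"claw":0.55},
    {"xyz":[0,0,0.001],"roll":0,"claw":0.55},
    {"xyz":[0,0,0.001],"roll":0,"claw":0.55},
  ],
)

```text
clock: 18.1
tcp_pos: [0.46, 0.3608, 0.1999]
tcp_rot: [[0.999, 0.052, -0.0], [0.052, -0.999, -0.0], [-0.0, 0.0, -1.0]]
wrist_force: [-3.4, -2.5, 10.8]
opening: 0.0578
gripper_force: 42.0
```

Request:
drive_tool(
  series=[
    {"xyz":[0,0,0.0005],"roll":0,"claw":0.55},
    {"xyz":[0,0,0.0005],"roll":0,"claw":0.55},
    {"xyz":[0,0,0.0005],"roll":0,"claw":0.55},
  ],
)

```text
clock: 18.4
tcp_pos: [0.46, 0.3608, 0.1999]
tcp_rot: [[0.999, 0.052, -0.0], [0.052, -0.999, -0.0], [-0.0, 0.0, -1.0]]
wrist_force: [-6.4, -4.9, 20.7]
opening: 0.0571
gripper_force: 42.0
```

The cap is down. I'll ease the push back, then release to a limited opening and lift.

Request:
drive_tool(
  series=[
    {"xyz":[0,0,-0.001],"roll":0,"claw":0.55},
    {"xyz":[0,0,-0.001],"roll":0,"claw":0.55},
  ],
)

```text
clock: 18.6
tcp_pos: [0.46, 0.3608, 0.2001]
tcp_rot: [[0.999, 0.052, 0.0], [0.052, -0.999, 0.0], [0.0, -0.0, -1.0]]
wrist_force: [-0.0, -0.4, -1.3]
opening: 0.0576
gripper_force: 42.0
```

Request:
drive_tool(
  series=[
    {"xyz":[0,0,0],"roll":0,"claw":0.68},
    {"xyz":[0,0,0],"roll":0,"claw":0.75},
    {"xyz":[0,0,0],"roll":0,"claw":0.8},
    {"xyz":[0,0,0],"roll":0,"claw":0.8},
    {"xyz":[0,0,0],"roll":0,"claw":0.8},
  ],
)

```text
clock: 19.1
tcp_pos: [0.4599, 0.3607, 0.1999]
tcp_rot: [[0.999, 0.052, -0.0], [0.052, -0.999, -0.0], [-0.0, 0.0, -1.0]]
wrist_force: [0.9, -0.3, -0.6]
opening: 0.0727
gripper_force: 0.0
```

Request:
drive_tool(
  series=[
    {"xyz":[0,0,-0.01],"roll":0,"claw":0.8},
    {"xyz":[0,0,-0.03],"roll":0,"claw":0.8},
    {"xyz":[0,0,-0.06],"roll":0,"claw":0.8},
    {"xyz":[0,0,-0.1],"roll":0,"claw":0.8},
    {"xyz":[0,0,-0.14],"roll":0,"claw":0.8},
  ],
)

```text
clock: 19.6
tcp_pos: [0.4597, 0.3606, 0.3418]
tcp_rot: [[0.999, 0.052, -0.0], [0.052, -0.999, -0.0], [-0.0, 0.0, -1.0]]
wrist_force: [0.7, 0.0, -0.1]
opening: 0.0731
gripper_force: 0.0
```

Request:
drive_tool(
  series=[
    {"xyz":[-0.02,0,-0.03],"roll":0,"claw":0.8},
    {"xyz":[-0.02,0,-0.06],"roll":0,"claw":0.8},
    {"xyz":[-0.02,0,-0.06],"roll":0,"claw":0.8},
  ],
)

```text
clock: 19.9
tcp_pos: [0.4403, 0.3602, 0.4048]
tcp_rot: [[0.999, 0.053, 0.005], [0.053, -0.999, 0.004], [0.005, -0.004, -1.0]]
wrist_force: [0.6, 1.5, -0.1]
opening: 0.0731
gripper_force: 0.0
```

```bash
python3 - <<'E'
from h import *
o=telemetry.get_obs(); print(o['tcp_pos'],o['wrist_force'])
p=wristp(); w=cams.read_camera('wrist'); d=cams.search_frame('wrist','safety_cap'); print([(np.round(k['xyz'],3),k['conf']) for k in d])
s=cams.silhouettes('wrist','safety_cap'); x0=np.array([.46,.36,.024])
if s:
    f=lambda X:-iou(hullmask(p,cyl(np.r_[X,.024])),s[0]['pixels'])
    r=minimize(f,x0[:2],method='Nelder-Mead',options=dict(initial_simplex=[[.46,.36],[.47,.36],[.46,.37]])); print(r.x,r.fun)
a=cams.read_camera('scene')
cv2.imwrite('pics/end.png',np.vstack([w,a[120:320]]))
E
```

```text
[0.44026484 0.36019042 0.40478759] [ 0.61249856  1.47544713 -0.05284985]
[(array([0.459, 0.359, 0.046]), 0.95)]
[0.46201022 0.35978258] -0.9645360824742268
```

View pics/end.png

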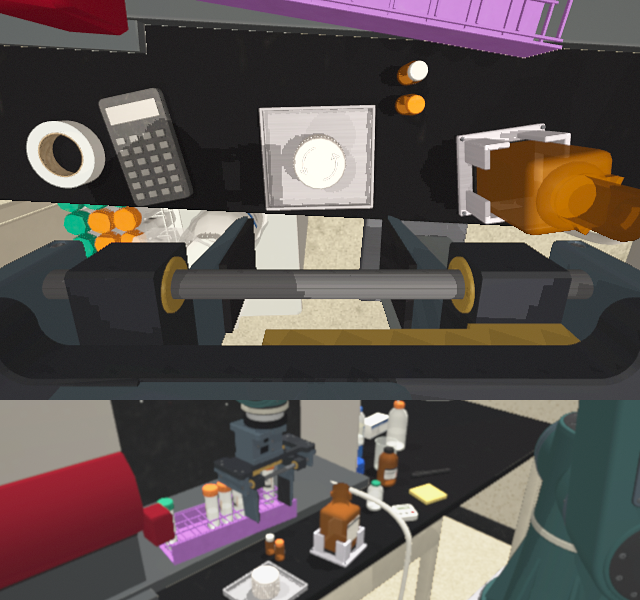

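The pictures show the cap flat in the middle of the tray at (318,160), the bottle upright in its stand, the vials where they were, and the hand clear of everything. Handing in.

```bash
python3 -c "
from bench import job_done
print(job_done())"
```

```text
the job is handed in; nothing more can be done
None
```

I pushed the cap down, turned it out of its lock, lifted it off and set it flat, open side down, near the middle of the tray; the bottle is still standing in its stand, and I handed the job in at about 20 s (the hand-in gave no verdict).

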